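Tare the weighing dish on the laboratory balance

ROBOT

A 6-joint arm with a two-finger parallel gripper is mounted at the origin on a cart in front of the work surface, level with it; the furniture and walls round the work are solid. World frame = base frame: x ahead of the robot, y to its left, z up, the work surface at z = 0. Lengths are in m, angles in rad, forces in N, time in s.
With the tool pointing down it reaches from about 0.35 to 0.925 m from the base axis. Payload 6.4 kg.
Tool frame: the origin (TCP) lies at the very end of the fingers, on their centre line; the grasp point (between the pads) lies 19 mm behind it; z points along the fingers, y is the line along which they close (so a half turn about z gives the same grasp; the last joint's range is limited). The gripper opens to 85 mm and grips with 20 to 120 N. Pads are 22 mm wide; open, the fingers measure 114 mm over their backs; the gripper's body (76 mm by 85 mm) begins 54 mm behind the grasp point. The pads swing forward as they close: fully open they stand 13 mm farther back than shut.
Start: joints at [-1.298, 0.245, 1.558, -0, 1.339, -0.174], TCP at [0.281, -0.586, 0.231] pointing down, gripper open.
Joint ranges: [-3.13, 3.13], [-1.02, 2.26], [0.13, 2.54], [-0.95, 4.09], [0.21, 2.88], [-2.74, 2.74]. Speed limits (rad/s): [2.57, 2.57, 3.14, 3.14, 3.14, 3.14].

INTERFACE

Orientations are given as [roll, pitch, yaw] about the fixed x, y, z axes, in that order (R = Rz(yaw) Ry(pitch) Rx(roll)).
In Python, from station import telemetry, vision, arm gives the robot as it stands. The module is installed in compiled form; this text tells all that it offers.
- The arm moves only by the tool step_arm, never from a script. Its argument "commands" is a list of rows, each a list of 3 entries, a list of its own where there are three numbers: the shift along the tool's x, y, z in cm, then the turn, a rotation vector about the tool's x, y, z in rad, then the closure, from 0 (fully open) to 1 (shut). A call has 1 to 20 rows; each row shifts and turns the commanded pose from where the row before left it, along the tool's axes as they then stand; what a row does not reach is not made up. A row lasts 1/10 s, in which the tool goes at most 50 mm and 8.59 degrees, less where a joint would pass 70% of its speed; a pose out of reach is approached as far as the arm can. A call is refused whole if a number of a shift passes 5 or a number of a turn 0.15, either way. A call with a gripper value outside its range is refused whole. The fingers move at their own pace and stop on an object; "newtons" is the grip in N (left out, the last holds). Time passes only in rows, so rows that do not move let the fingers close. It gives the time, the measured TCP pose, the force, the opening and the grip force at its end, in the units of the state.
- telemetry.get_obs(): the state, without advancing time (a new reading comes with each control period).
- vision.capture(name): name is "scene" or "top" or "wrist"; returns (picture, depth): 420x560x3 uint8, red, green, blue; 420x560 float32, m along the optical axis (not along the pixel's ray), 0 where there is no reading.
- vision.get_calibration(name): a dict with "mtx" (3x3 intrinsics, pixels), "position" and "orientation" of the camera in the world. Camera axes: x right, y down, z forward; pixel columns grow to the right and rows downward; lengths in m; the calibration is good to about 2 mm. A picture is of the moment at which its call begins: read the wrist's pose just before it. get_calibration takes no time and is no camera call; for the wrist camera it gives the pose at the moment of the call.
- arm.hand_in(): hands the job in; it is judged then, once.
Trained networks look in the newest picture that a camera, given by its name, has taken for a name from the list of things; names that differ only in an ending like _2 or _b are one class to them, and where a whole thing is asked for, a point or a joint stands for the part that bears it (a point fixed in the world has none). Each returns a list of dicts, best first, with "confidence" (0 to 1); they miss things now and then, are a little off and sometimes report something else, mostly with a low value. They report only what shows in the picture. A call takes as long as a camera call. They do not tell look-alikes from the thing itself.
- vision.outline_of(camera, thing): "region" (420x560 bool, what is visible of it) and "extent" ([left, top, right, bottom] in pixels, round what is visible of it).
- vision.pinpoint(camera, thing): "pixel" ([row, column] in pixels: a listed point, or the origin of a listed thing).
The state is a dict: "time": time; "joint_pos": joint angles; "qd": joint speeds; "effort": joint torques, N m; "tcp_pos": TCP position; "orientation": TCP orientation; "ft_force": force on the tool from outside, world axes, zero at the start; "wrist_torque": the same for the moment, N m; "opening": opening from 0.0 (shut) to 1.0 (fully open); "finger_force": force on a finger pad.
Only numpy, scipy, OpenCV 4.12 (cv2) and the standard library are available. Lean on these libraries where they do the work, as an engineer would, in place of code of your own. Each camera call takes 0.05 s, during which the arm holds its last target. There are 200 camera calls.

TASK

The empty weighing dish is on the balance and must be tared before it is filled: with your fingertips only, push the sliding top of the draught shield fully shut by its finger well, tap the blue tare key, then tap the green print key to record the zero, and push the top fully open again so that the dish can be filled. Press lightly, use the keys only while the top is shut, leave the red and black keys alone, and do not lift or shift anything else, least of all the dish.

Things in the scene. Friction and masses are not known exactly. Their poses are not given: they have to be found in the camera images.
- balance: white balance, fixed, 305 x 200 mm. Origin on the bench, under the pan's centre; x from the key side to the back, y to its left, z up. Four keys in a row at x = -144 mm, left to right red, blue, green, black (y = 63, 21, -21, -63 mm), on a deck 52 mm high. Behind it a clear draught shield, x -45 to 130, y -88 to 88 mm, 141 mm high, its sliding bar to 159 mm; pan inside 76 mm across, 63 mm high
- finger_well (a point): centre of the floor of the finger well in the sliding top's grey front bar (56 x 172 mm), 145 mm above the bench; axes as the balance's; moves with the top. The well is open above, 44 mm (x) by 80 mm (y), 14 mm deep, upright walls: fingertips in it push its front wall (-x) to shut the top, its back wall (+x) to open it
- lid (a joint): sliding front half of the draught shield's top, m: 0 = fully shut, 0.085 = fully open (pushed back over the fixed rear half, +x). It stays where it is left; about 1.5 N moves it slowly, hard stops at both ends
- tare_key_top (a point): centre of the top of the blue tare key, 20 mm (x) by 26 mm (y), 60 mm above the bench when up; moves with it; axes as the balance's
- tare_key (a joint): blue tare key, m: 0 = up, 0.004 = fully down; springs back; 1 N starts it, 5 N holds it fully down; it registers 2.5 mm down
- print_key_top (a point): centre of the top of the green print key (same size and height as the tare key, 42 mm to its right); moves with it; axes as the balance's
- print_key (a joint): green print key, m: 0 = up, 0.004 = fully down; springs back; same spring as the tare key; it registers 2.5 mm down
- power_key (a joint): red power key, leftmost, m: 0 = up, 0.004 = down; to be left alone
- mode_key (a joint): black mode key, rightmost, m: 0 = up, 0.004 = down; to be left alone
- dish: white plastic weighing dish, loose, 60 mm across, 22 mm high, standing on the pan; origin at the centre of its underside; z up
- forceps_fine: fine steel forceps, loose, 16 x 122 x 7 mm, lying to the right of the balance; origin under its middle
- white_bottle: small white bottle, loose, 36 mm across, 62 mm high, right of the balance; origin under its middle
- violet_bottle: small white bottle with a violet cap, loose, 31 mm across, 70 mm high, left of the balance; origin under its middle
- red_booklet: red booklet, loose, 56 x 60 x 8 mm, left of the balance; origin under its middle
- slide_box: closed clear slide box, loose, 86 x 120 x 29 mm, left of the balance; origin under its middle
Things that resemble listed ones, but are neither listed nor needed, are in the scene too. Several things have the shape of the dish; the one meant has the colours described above.

How it is judged:
On the way, in this order (a step that is already met when the one before it is completed fails the run):
1. the sliding top is fully shut (value of joint lid below 0.004 m), for 0.2 s.
2. the blue tare key is pressed while the top is shut (value of joint tare_key above 0.0025 m and value of joint lid below 0.006 m), for 0.05 s.
3. the tare key is released and the green print key pressed while the top is shut (value of joint print_key above 0.0025 m and value of joint tare_key below 0.001 m and value of joint lid below 0.006 m), for 0.05 s.
4. the sliding top is fully open again (value of joint lid above 0.077 m), for 0.2 s.
At the end, for the whole second after the job is handed in: The sliding top stands open to within 8 mm of its stop, both keys are up again, and the dish still stands upright and at rest on the pan (value of joint lid above 0.077 m and value of joint each of tare_key, print_key below 0.001 m and horizontal distance between dish and balance below 0.015 m and angle between dish's own z axis and vertical below 0.1 rad and linear speed of dish below 0.01 m/s); the robot touches nothing.
It fails at once if a tare or print key is pressed while the top is not shut (more than 10 mm open) (value of joint lid above 0.01 m and value of joint any of tare_key, print_key above 0.0025 m).
It fails at once if the red power key or the black mode key is pressed (value of joint any of power_key, mode_key above 0.0015 m).
It fails at once if the balance is pressed harder than 25 N by the fingers, or pushed with another part of the arm (contact force between the fingers and balance above 25 N or contact force between the arm and balance above 5 N).
It fails at once if the dish is touched, shifted or lifted by more than 5 mm, or tipped (contact force between the fingers and dish above 0.5 N or distance of dish from where it was at the start of the episode above 0.005 m or angle between dish's own z axis and vertical above 0.2 rad).
It fails at once if a bystander is shifted or lifted by more than 15 mm (distance of any of forceps_fine, white_bottle, violet_bottle, red_booklet, slide_box from where it was at the start of the episode above 0.015 m).
It also fails if it takes over 61 s, if anything falls off the work surface, if the arm or the gripper's body presses on something with over 40 N, if the wrist force passes 120 N, or if a joint passes its speed limit or range.

## Working session

There is one attempt and no reset: what is moved stays moved. The work goes in short steps, Python scripts to look and compute and a tool call to move; the robot and the scene stay as the last step left them, time stands still between calls to the robot, and variables do not carry over. Pictures are saved under pics/ and viewed, at most 10 in all, crops included, and the job is handed in when it is done.

Besides the shell and the picture viewer there is one more tool, called as name([rows], argument=value, ...), one row to a line, values as JSON. step_arm: Moves the arm, as the interface text tells. Its arguments: {"type":"object","properties":{"commands":{"type":"array","items":{"type":"array"}},"newtons":{"type":"number"}},"required":["commands"]}

```bash
mkdir -p pics
cat > h.py <<'E'
import numpy as np, cv2
from scipy.spatial.transform import Rotation as R
from station import telemetry, vision, arm
def rot(o):
    o=np.array(o,float)
    if o.shape==(3,3): return o
    if o.shape==(3,): return R.from_euler('xyz',o).as_matrix()
    return R.from_quat(o).as_matrix()
def ray(c,px,z=None,depth=None):
    K=np.array(c['mtx']); d=np.linalg.inv(K)@[px[1],px[0],1]; p=np.array(c['position']); w=rot(c['orientation'])@d
    return p+w*(depth if depth is not None else (z-p[2])/w[2])
def save(n,im): cv2.imwrite(f'pics/{n}.png',im[:,:,::-1])
E
python3 - <<'E'
from h import *
print(telemetry.get_obs())
H={'finger_well':.145,'tare_key_top':.06,'print_key_top':.06,'dish':.063,'balance':0}
for cam in ['scene','top']:
    im,d=vision.capture(cam); save(cam,im); c=vision.get_calibration(cam); print(cam,c)
    for t,z in H.items():
        for r in vision.pinpoint(cam,t)[:2]:
            px=r['pixel']; dd=d[int(px[0]),int(px[1])]
            print(t,round(r['confidence'],2),np.round(px),ray(c,px,z).round(4),ray(c,px,depth=dd).round(4))
E
```

```text
{'time': 0.0, 'joint_pos': array([-1.29811101e+00,  2.45815004e-01,  1.55902974e+00,  2.89264480e-06,
        1.33869756e+00, -1.74082167e-01]), 'qd': array([-0.00151567,  0.00045867, -0.00049842,  0.00106158,  0.00119173,
       -0.00082696]), 'effort': array([-1.41440840e-03, -4.29512393e+01, -3.26125431e+01, -1.60369382e-04,
        5.39268469e-03, -1.49884990e-06]), 'tcp_pos': array([ 0.28069648, -0.58564248,  0.23017127]), 'orientation': array([-3.13967295e+00, -3.40459776e-04,  4.46766484e-01]), 'ft_force': array([ 0.3196808 , -0.63079229, -0.37306837]), 'wrist_torque': array([ 0.01001522, -0.02254822,  0.00870678]), 'finger_force': 0.0, 'opening': 0.9988250303615247}
scene {'mtx': array([[506.26148956,   0.        , 283.46521128],
       [  0.        , 506.26148956, 206.8157745 ],
       [  0.        ,   0.        ,   1.        ]]), 'position': array([-0.11411128,  0.79042652,  0.82841914]), 'orientation': array([-2.20125101,  0.01840155, -2.40710034])}
finger_well 0.98 [178. 272.] [0.6252 0.0326 0.145 ] [0.6244 0.0334 0.1457]
tare_key_top 0.39 [244. 331.] [0.4205 0.0545 0.06 
[... 577 characters left out ...]
       [  0.        ,   0.        ,   1.        ]]), 'position': array([0.40400694, 0.09189801, 0.95901908]), 'orientation': array([-2.93970887e+00,  1.88656653e-03, -1.58412994e+00])}
finger_well 0.85 [185. 308.] [0.6223 0.0319 0.145 ] [0.6222 0.0319 0.1452]
finger_well 0.52 [214. 307.] [0.5577 0.0356 0.145 ] [0.5724 0.0302 0.0673]
tare_key_top 0.43 [280. 304.] [0.4232 0.0407 0.06  ] [0.4232 0.0408 0.0618]
print_key_top 0.51 [278. 317.] [0.4261 0.0112 0.06  ] [0.4261 0.0113 0.0609]
dish 0.91 [215. 309.] [0.572  0.0253 0.063 ] [0.5713 0.0255 0.0665]
dish 0.87 [262. 375.] [ 0.4604 -0.1201  0.063 ] [ 0.4639 -0.1333  0.0072]
balance 0.71 [218. 304.] [0.5751 0.0343 0.    ] [0.5618 0.0388 0.0749]
```

Run:
```python
import cv2,numpy as np
a=cv2.imread('pics/scene.png')[120:320,150:450];b=cv2.imread('pics/top.png')[130:330,200:420]
a=cv2.resize(a,(800,533));b=cv2.resize(b,(660,600),interpolation=2)
cv2.imwrite('pics/s2.png',a);cv2.imwrite('pics/t2.png',b)
```

```text
(no output)
```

View pics/s2.png

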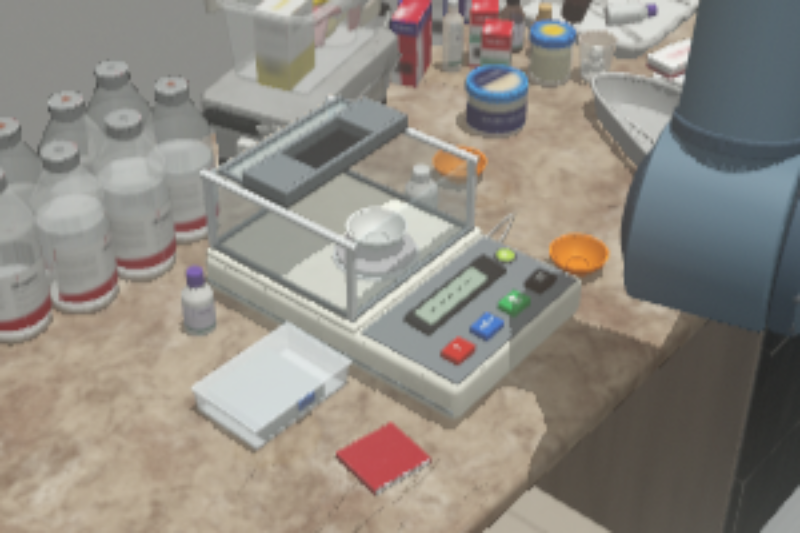

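View pics/t2.png

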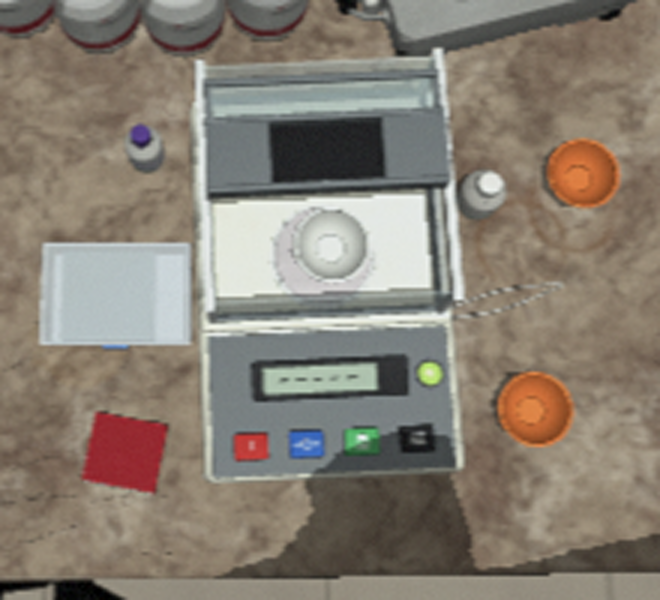

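The scene crop shows the top pushed back over the rear half, with the dark well at about (325,150), the keys red (458,350), blue (487,325), green (514,302) and black (541,280), and the dish on the pan. The top crop shows the keys at (250,445), (306,443), (361,441) and (416,438), and the well at (327,150). Next I'll fit the balance frame from the colour centroids.

Run:
```python
from h import *
for cam,(x0,y0,s),pts in [('top',(200,130,3),dict(red=(250,445),blue=(306,443),green=(361,441))),('scene',(150,120,8/3),dict(red=(458,350),blue=(487,325),green=(514,302)))]:
    im=cv2.imread(f'pics/{cam}.png'); c=vision.get_calibration(cam); hsv=cv2.cvtColor(im,cv2.COLOR_BGR2HSV)
    out={}
    for n,p in pts.items():
        u,v=int(x0+p[0]/s),int(y0+p[1]/s)
        m=np.zeros(im.shape[:2],bool); m[v-9:v+10,u-9:u+10]=1
        m&=(hsv[...,1]>110)
        q=np.argwhere(m); ctr=(q.min(0)+q.max(0))/2; out[n]=ray(c,q.mean(0),.059)
        print(cam,n,len(q),q.mean(0).round(1),out[n].round(4))
    v=out['red']-out['green']; print('yaw',np.arctan2(-v[0],v[1]))
    # well: dark region
    u,v=((309,180) if cam=='top' else (272,176))
    g=im.max(2); m=(g<60).astype(np.uint8); n,l,st,ce=cv2.connectedComponentsWithStats(m); k=l[v,u]
    print('well',st[k],ce[k],ray(c,ce[k][::-1],.145).round(4), g[v,u])
    if cam=='top':
        q=np.argwhere(l==k)
        for cc in cv2.boxPoints(cv2.minAreaRect(q[:,::-1].astype(np.float32))): print(ray(c,cc[::-1],.152).round(4))
```

```text
top red 88 [278.5 283. ] [0.4264 0.0886 0.059 ]
top blue 83 [277.7 301.9] [0.4276 0.0458 0.059 ]
top green 65 [276.9 319.7] [0.4288 0.0054 0.059 ]
yaw 0.029274143924049346
well [290 169  38  22 734] [308.58174387 179.5653951 ] [0.6335 0.0308 0.145 ] 38
[0.6521 0.0714 0.152 ]
[ 0.655 -0.008  0.152]
[ 0.611  -0.0084  0.152 ]
[0.6083 0.0702 0.152 ]
scene red 85 [250.3 322.3] [0.4215 0.0852 0.059 ]
scene blue 86 [241.6 332.3] [0.4229 0.0454 0.059 ]
scene green 36 [236.8 337.5] [0.4244 0.0234 0.059 ]
yaw 0.04664168927791118
well [     0      0    560    420 218449] [282.33619746 203.25838067] [0.5343 0.0951 0.145 ] 74
```

step_arm([
  [[0,0,0],[0,0,0.14],1],
  [[0,0,0],[0,0,0.14],1],
  [[0,0,0],[0,0,0.14],1],
  [[2.4,-4,0],[0,0,0],1],
  [[2.4,-4,0],[0,0,0],1],
  [[2.4,-4,0],[0,0,0],1],
  [[2.4,-4,0],[0,0,0],1],
  [[2.4,-4,0],[0,0,0],1],
  [[2.4,-4,0],[0,0,0],1],
  [[2.4,-4,0],[0,0,0],1],
  [[2.4,-4,0],[0,0,0],1],
  [[2.4,-4,0],[0,0,0],1],
  [[2.4,-4,0],[0,0,0],1],
  [[2.4,-4,0],[0,0,0],1],
  [[2.4,-4,0],[0,0,0],1],
  [[2.4,-4,0],[0,0,0],1],
  [[2.4,-4,0],[0,0,0],1],
  [[2.4,-4,0],[0,0,0],1],
  [[0,0,0],[0,0,0],1],
  [[0,0,0],[0,0,0],1],
], newtons=30)

```text
time: 2.6
tcp_pos: [0.6248, 0.0241, 0.2311]
orientation: [3.141, 0.0, 0.029]
ft_force: [-0.2, 0.1, -0.4]
opening: -0.003
finger_force: 0.0
```

Run:
```python
from h import *
im,d=vision.capture('wrist'); save('w1',im); c=vision.get_calibration('wrist'); print(c['position'],c['orientation'])
for t,z in {'finger_well':.145,'tare_key_top':.06,'print_key_top':.06}.items():
    for r in vision.pinpoint('wrist',t)[:1]:
        px=r['pixel'];print(t,r['confidence'],np.round(px),ray(c,px,z).round(4),ray(c,px,depth=d[int(px[0]),int(px[1])]).round(4))
```

```text
[0.69546997 0.02563443 0.37386042] [ 2.85169455e+00  2.68978074e-04 -1.54355526e+00]
finger_well 0.75 [211. 275.] [0.6289 0.0294 0.145 ] [0.629  0.0294 0.1455]
print_key_top 0.6 [363. 297.] [0.4292 0.0022 0.06  ] [0.6308 0.0199 0.2977]
```

View pics/w1.png

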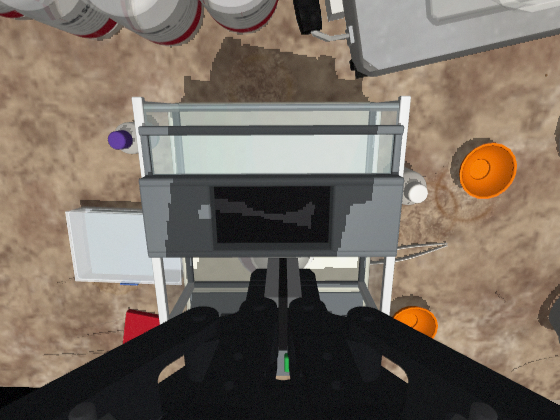

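The wrist view shows the well at rows 185–248 and columns 215–330, with its centre near (.630, .030). The closed fingertips are just in front of it, so I'll move over it and descend.

step_arm([
  [[0.5,-0.6,1.5],[0,0,0],1],
  [[0,0,2],[0,0,0],1],
  [[0,0,2],[0,0,0],1],
  [[0,0,1],[0,0,0],1],
  [[0,0,1],[0,0,0],1],
  [[0,0,0.6],[0,0,0],1],
  [[0,0,0],[0,0,0],1],
  [[0,0,0],[0,0,0],1],
])

```text
time: 3.6
tcp_pos: [0.6299, 0.0293, 0.1509]
orientation: [3.141, -0.001, 0.027]
ft_force: [-0.2, 0.2, 0.1]
opening: 0.005
finger_force: 0.0
```

step_arm([
  [[-0.5,0,0],[0,0,0],1],
  [[-0.5,0,0],[0,0,0],1],
  [[-0.5,0,0],[0,0,0],1],
  [[-0.5,0,0],[0,0,0],1],
  [[-0.5,0,0],[0,0,0],1],
  [[0,0,0],[0,0,0],1],
])

```text
time: 4.2
tcp_pos: [0.6038, 0.0287, 0.1504]
orientation: [-3.142, 0.001, 0.027]
ft_force: [-0.1, -0.2, -0.2]
opening: 0.004
finger_force: 0.0
```

step_arm([
  [[-0.5,0,0],[0,0,0],1],
  [[-0.5,0,0],[0,0,0],1],
  [[-0.5,0,0],[0,0,0],1],
  [[-0.5,0,0],[0,0,0],1],
  [[-0.5,0,0],[0,0,0],1],
  [[-0.5,0,0],[0,0,0],1],
  [[-0.5,0,0],[0,0,0],1],
  [[-0.5,0,0],[0,0,0],1],
  [[-0.5,0,0],[0,0,0],1],
  [[0,0,0],[0,0,0],1],
])

```text
time: 5.2
tcp_pos: [0.5585, 0.0277, 0.15]
orientation: [-3.141, 0.002, 0.027]
ft_force: [-0.1, 0.4, 0.5]
opening: 0.003
finger_force: 0.0
```

step_arm([
  [[-0.3,0,0],[0,0,0],1],
  [[-0.3,0,0],[0,0,0],1],
  [[-0.3,0,0],[0,0,0],1],
  [[-0.3,0,0],[0,0,0],1],
])

```text
time: 5.6
tcp_pos: [0.5472, 0.0273, 0.1501]
orientation: [-3.141, 0.0, 0.027]
ft_force: [1.7, 0.6, -0.6]
opening: -0.003
finger_force: 0.8
```

1.7 N while moving means the lid is sliding. I'll go on in small steps to the stop.

step_arm([
  [[-0.2,0,0],[0,0,0],1],
  [[-0.2,0,0],[0,0,0],1],
])

```text
time: 5.8
tcp_pos: [0.5433, 0.0271, 0.1502]
orientation: [-3.141, 0.0, 0.027]
ft_force: [2.1, 1.6, -0.8]
opening: 0.001
finger_force: 0.8
```

step_arm([
  [[-0.2,0,0],[0,0,0],1],
  [[0,0,0],[0,0,0],1],
])

```text
time: 6.0
tcp_pos: [0.5416, 0.027, 0.1504]
orientation: [-3.142, -0.001, 0.027]
ft_force: [2.2, 0.7, -1.6]
opening: -0.0
finger_force: 1.1
```

step_arm([
  [[-0.1,0,0],[0,0,0],1],
  [[0,0,0],[0,0,0],1],
])

```text
time: 6.2
tcp_pos: [0.5415, 0.027, 0.1505]
orientation: [-3.141, -0.003, 0.027]
ft_force: [5.3, 0.3, -4.3]
opening: 0.001
finger_force: 3.1
```

step_arm([
  [[-0.1,0,0],[0,0,0],1],
  [[0,0,0],[0,0,0],1],
])

```text
time: 6.4
tcp_pos: [0.5415, 0.027, 0.1506]
orientation: [-3.141, -0.006, 0.026]
ft_force: [10.7, 1.6, -5.8]
opening: -0.002
finger_force: 5.1
```

step_arm([
  [[-0.1,0,0],[0,0,0],1],
  [[0,0,0],[0,0,0],1],
])

```text
time: 6.6
tcp_pos: [0.5414, 0.0269, 0.1507]
orientation: [-3.141, -0.009, 0.026]
ft_force: [14.4, 1.1, -8.5]
opening: -0.0
finger_force: 7.0
```

step_arm([
  [[0.7,0,0],[0,0,0],1],
  [[0.7,0,0],[0,0,0],1],
  [[0,0,-2],[0,0,0],1],
  [[0,0,-3],[0,0,0],1],
  [[-3.2,-0.5,0],[0,0,0],1],
  [[-3.2,-0.6,0],[0,0,0],1],
  [[-3.2,-0.6,0],[0,0,0],1],
  [[-3.1,-0.5,0],[0,0,0],1],
  [[0,0,3],[0,0,0],1],
  [[0,0,3],[0,0,0],1],
  [[0,0,1],[0,0,0],1],
  [[0,0,0],[0,0,0],1],
  [[0,0,0],[0,0,0],1],
])

```text
time: 7.9
tcp_pos: [0.4258, 0.0457, 0.1313]
orientation: [3.141, -0.001, 0.027]
ft_force: [0.5, 0.2, -0.8]
opening: -0.002
finger_force: 0.0
```

Run:
```python
from h import *
o=telemetry.get_obs();print(o['tcp_pos'],o['orientation'])
a,d=vision.capture('wrist');b,d2=vision.capture('scene')
r=vision.pinpoint('scene','finger_well');c=vision.get_calibration('scene')
print([(x['confidence'],ray(c,x['pixel'],.145).round(4)) for x in r[:1]])
save('w2',np.hstack([cv2.resize(a,(400,300)),cv2.resize(b[120:320,200:440],(400,300))]))
```

```text
[0.42578533 0.04571889 0.13126751] [ 3.14133859e+00 -7.52747970e-04  2.68243215e-02]
[(0.71, array([0.5459, 0.0339, 0.145 ]))]
```

View pics/w2.png

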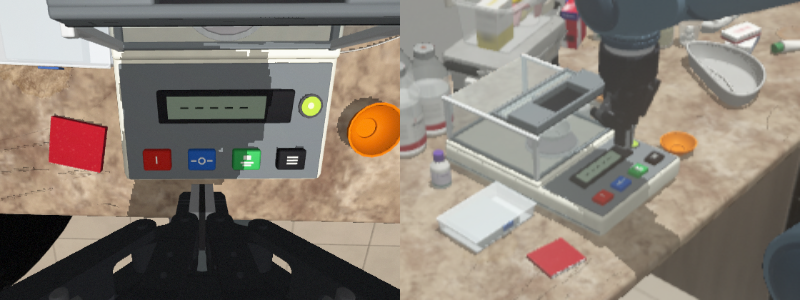

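The wrist image (left) shows the tip lined up with the blue key at (202,160) and green at (246,160). The scene view shows the top shut. Now pressing tare.

step_arm([
  [[0,0,3],[0,0,0],1],
  [[0,0,2],[0,0,0],1],
  [[0,0,1.3],[0,0,0],1],
  [[0,0,0.3],[0,0,0],1],
  [[0,0,0.2],[0,0,0],1],
  [[0,0,0],[0,0,0],1],
])

```text
time: 8.65
tcp_pos: [0.4258, 0.0458, 0.0632]
orientation: [3.141, -0.002, 0.027]
ft_force: [0.1, 0.7, 0.1]
opening: 0.0
finger_force: 0.0
```

step_arm([
  [[0,0,0.2],[0,0,0],1],
  [[0,0,0],[0,0,0],1],
])

```text
time: 8.85
tcp_pos: [0.4254, 0.0458, 0.0607]
orientation: [3.141, -0.001, 0.027]
ft_force: [1.1, 0.7, -0.7]
opening: 0.002
finger_force: 0.0
```

step_arm([
  [[0,0,0.2],[0,0,0],1],
  [[0,0,0],[0,0,0],1],
])

```text
time: 9.05
tcp_pos: [0.4254, 0.0458, 0.0586]
orientation: [3.141, -0.001, 0.027]
ft_force: [-0.1, -0.3, 2.4]
opening: -0.003
finger_force: 1.1
```

step_arm([
  [[0,0,0.2],[0,0,0],1],
  [[0,0,0],[0,0,0],1],
])

```text
time: 9.25
tcp_pos: [0.4255, 0.0458, 0.0566]
orientation: [3.141, -0.001, 0.027]
ft_force: [0.6, 0.4, 4.8]
opening: -0.0
finger_force: 2.2
```

step_arm([
  [[0,0,0.1],[0,0,0],1],
  [[0,0,0],[0,0,0],1],
])

```text
time: 9.45
tcp_pos: [0.4255, 0.0458, 0.056]
orientation: [3.141, -0.001, 0.027]
ft_force: [-1.1, 0.1, 8.7]
opening: 0.004
finger_force: 3.8
```

step_arm([
  [[0,0,0.1],[0,0,0],1],
  [[0,0,0],[0,0,0],1],
])

```text
time: 9.65
tcp_pos: [0.4256, 0.0458, 0.0557]
orientation: [3.141, 0.0, 0.027]
ft_force: [-5.1, 1.2, 15.6]
opening: 0.001
finger_force: 8.2
```

Fully down, with the force rising at the stop. Lift, then shift 42 mm right to green.

step_arm([
  [[0,0,-1],[0,0,0],1],
  [[0,0,-2],[0,0,0],1],
  [[0,2.1,0],[0,0,0],1],
  [[0,2.1,0],[0,0,0],1],
  [[0,0,0],[0,0,0],1],
  [[0,0,1.5],[0,0,0],1],
  [[0,0,0.8],[0,0,0],1],
  [[0,0,0],[0,0,0],1],
])

```text
time: 10.45
tcp_pos: [0.4247, 0.0046, 0.0599]
orientation: [-3.141, 0.003, 0.027]
ft_force: [0.1, -0.1, 0.9]
opening: 0.001
finger_force: 0.5
```

step_arm([
  [[0,0,0.2],[0,0,0],1],
  [[0,0,0.2],[0,0,0],1],
  [[0,0,0],[0,0,0],1],
])

```text
time: 10.75
tcp_pos: [0.4261, 0.0042, 0.0575]
orientation: [-3.141, 0.0, 0.027]
ft_force: [-1.5, 1.5, 4.7]
opening: 0.003
finger_force: 1.7
```

step_arm([
  [[0,0,0.2],[0,0,0],1],
  [[0,0,0],[0,0,0],1],
])

```text
time: 10.95
tcp_pos: [0.4263, 0.0041, 0.0559]
orientation: [-3.141, 0.0, 0.027]
ft_force: [-3.3, 2.7, 8.2]
opening: 0.002
finger_force: 3.9
```

step_arm([
  [[0,0,0.05],[0,0,0],1],
  [[0,0,0],[0,0,0],1],
  [[0,0,-2],[0,0,0],1],
  [[0,0,-4],[0,0,0],1],
  [[0,0,-4.5],[0,0,0],1],
  [[0,0,-4.5],[0,0,0],1],
  [[3.2,-0.5,0],[0,0,0],1],
  [[3.2,-0.5,0],[0,0,0],1],
  [[3.2,-0.5,0],[0,0,0],1],
  [[3.1,-0.6,0],[0,0,0],1],
  [[0,0,0],[0,0,0],1],
  [[0,0,0],[0,0,0],1],
])

```text
time: 12.15
tcp_pos: [0.5525, 0.0283, 0.2041]
orientation: [3.142, 0.001, 0.027]
ft_force: [-0.1, 0.2, -0.5]
opening: 0.002
finger_force: 0.0
```

step_arm([
  [[0,0,2],[0,0,0],1],
  [[0,0,2],[0,0,0],1],
  [[0,0,0.7],[0,0,0],1],
  [[0,0,0.7],[0,0,0],1],
  [[0,0,0],[0,0,0],1],
])

```text
time: 12.65
tcp_pos: [0.5519, 0.0282, 0.1504]
orientation: [-3.141, 0.001, 0.027]
ft_force: [0.4, 0.2, 0.8]
opening: -0.002
finger_force: 0.0
```

step_arm([
  [[0.5,0,0],[0,0,0],1],
  [[0.5,0,0],[0,0,0],1],
  [[0.5,0,0],[0,0,0],1],
  [[0.5,0,0],[0,0,0],1],
  [[0.5,0,0],[0,0,0],1],
])

```text
time: 13.15
tcp_pos: [0.578, 0.029, 0.151]
orientation: [3.142, 0.0, 0.027]
ft_force: [-1.7, 0.8, 1.3]
opening: -0.002
finger_force: 0.9
```

step_arm([
  [[0.5,0,0],[0,0,0],1],
  [[0.5,0,0],[0,0,0],1],
  [[0.5,0,0],[0,0,0],1],
  [[0.5,0,0],[0,0,0],1],
  [[0.5,0,0],[0,0,0],1],
  [[0.5,0,0],[0,0,0],1],
  [[0.5,0,0],[0,0,0],1],
  [[0.5,0,0],[0,0,0],1],
  [[0.5,0,0],[0,0,0],1],
  [[0.5,0,0],[0,0,0],1],
  [[0.5,0,0],[0,0,0],1],
  [[0.4,0,0],[0,0,0],1],
  [[0.3,0,0],[0,0,0],1],
])

```text
time: 14.45
tcp_pos: [0.6398, 0.0306, 0.1507]
orientation: [-3.142, 0.0, 0.027]
ft_force: [-1.4, 1.5, 0.3]
opening: -0.002
finger_force: 0.8
```

step_arm([
  [[0.2,0,0],[0,0,0],1],
  [[0.2,0,0],[0,0,0],1],
  [[0.2,0,0],[0,0,0],1],
  [[0.1,0,0],[0,0,0],1],
])

```text
time: 14.85
tcp_pos: [0.6465, 0.0308, 0.1507]
orientation: [3.142, 0.0, 0.027]
ft_force: [-1.3, 0.6, -0.3]
opening: 0.005
finger_force: 0.8
```

step_arm([
  [[0.1,0,0],[0,0,0],1],
  [[0,0,0],[0,0,0],1],
])

```text
time: 15.05
tcp_pos: [0.6476, 0.0307, 0.1508]
orientation: [3.141, -0.0, 0.027]
ft_force: [-0.6, -0.0, -0.7]
opening: -0.004
finger_force: 0.5
```

step_arm([
  [[0.1,0,0],[0,0,0],1],
  [[0,0,0],[0,0,0],1],
])

```text
time: 15.25
tcp_pos: [0.6486, 0.0308, 0.1508]
orientation: [3.141, -0.0, 0.027]
ft_force: [-2.0, 0.5, -0.1]
opening: -0.002
finger_force: 0.5
```

step_arm([
  [[0.1,0,0],[0,0,0],1],
  [[0.1,0,0],[0,0,0],1],
])

```text
time: 15.45
tcp_pos: [0.6487, 0.0308, 0.1507]
orientation: [3.141, 0.006, 0.027]
ft_force: [-11.9, -0.4, 5.6]
opening: -0.0
finger_force: 6.0
```

step_arm([
  [[0.1,0,0],[0,0,0],1],
  [[0,0,0],[0,0,0],1],
])

```text
time: 15.65
tcp_pos: [0.6487, 0.0308, 0.1507]
orientation: [3.141, 0.009, 0.027]
ft_force: [-14.1, -0.8, 6.8]
opening: 0.0
finger_force: 7.0
```

At the stop: 107 mm of travel, which is 85 mm for the lid plus the finger play. Back off to the middle of the well, lift clear and check.

step_arm([
  [[-0.7,0,0],[0,0,0],1],
  [[-0.7,0,0],[0,0,0],1],
  [[0,0,0],[0,0,0],1],
  [[0,0,-2],[0,0,0],1],
  [[0,0,-4],[0,0,0],1],
  [[0,0,-4],[0,0,0],1],
  [[0,0,0],[0,0,0],1],
  [[0,0,0],[0,0,0],1],
  [[0,0,0],[0,0,0],1],
])

```text
time: 16.55
tcp_pos: [0.6369, 0.0306, 0.2493]
orientation: [-3.141, 0.002, 0.027]
ft_force: [-0.2, -0.4, -0.4]
opening: -0.006
finger_force: 0.0
```

Run:
```python
from h import *
b,d2=vision.capture('scene');c=vision.get_calibration('scene')
for t,z in (('finger_well',.145),('dish',.063)): print(t,[(round(x['confidence'],2),ray(c,x['pixel'],z).round(4)) for x in vision.pinpoint('scene',t)[:2]])
save('s3',cv2.resize(b[120:320,200:440],(720,600)))
```

```text
finger_well [(0.63, array([0.6377, 0.0251, 0.145 ]))]
dish [(0.61, array([0.3707, 0.2363, 0.063 ])), (0.58, array([ 0.4109, -0.0775,  0.063 ]))]
```

View pics/s3.png

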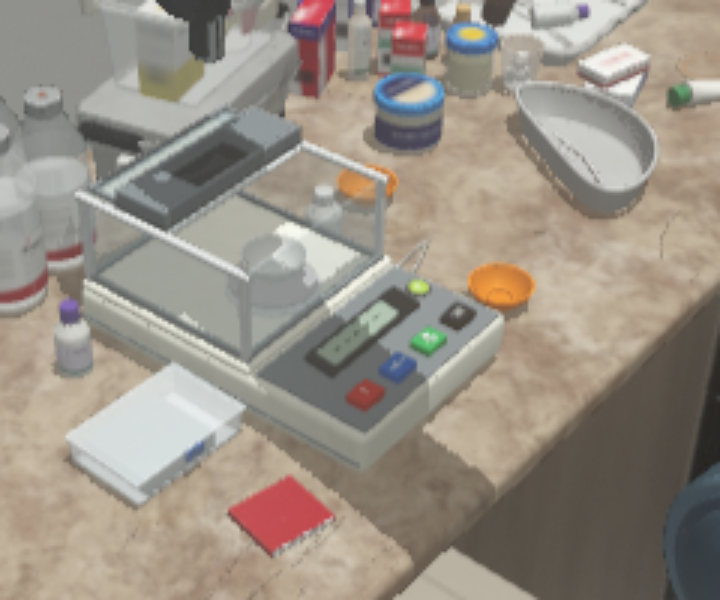

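The picture shows the top fully back (well near (205,165)), the dish upright on the pan at (275,265), the keys up and the gripper clear.

```bash
python3 -c "
from station import arm
print(arm.hand_in())"
```

```text
the job is handed in; nothing more can be done
None
```

I shut the top, pressed the blue tare key and then the green print key, and pushed the top fully open again; the job is handed in at about 17 s, but the hand-in returned no verdict.

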